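# Draw the guarded locker bolt with the hook rod

### The job

The bolt of the small medicine locker sits deep under a clear tamper guard where fingers cannot reach, and must be drawn with the hook rod. Lift the rod out of its cradle, reach in over the bolt's red crossbar, hook it from behind and draw the bolt towards the front until it is hard against its rubber stop, holding a firm pull of about 15 N there for a second but never pulling or knocking with more than 28 N; then lay the rod back in its cradle as it lay before, hook hanging down and pointing the same way. Move the bolt only with the rod, and leave everything else standing where it is.

Things in the scene. Friction and masses are not known exactly. Their poses are not given: they have to be found in the camera images.
- rod_grip (a point): centre of the blue handle of the loose hook rod (about 0.15 kg); rod along its x axis, z up. Handle 80 x 18 x 24 mm (x, y, z): grip across the 18 mm. A steel shaft, 8 mm thick, runs on along +x to x = 159 mm, its axis through this point; at x = 155 mm a round prong, 7 mm thick, points down. Behind the handle a tail, 8 mm thick, ends in a 16 mm ball at x = -80 mm
- rod_hook (a point): lower tip of the hook rod's prong, at (155, 0, -20) mm from rod_grip in the rod's axes
- cradle_seat (a point): where the handle's centre lies when the rod is in its fixed grey cradle (150 x 50 mm base): 50 mm above the worktop, midway between two posts; x along the lying rod to its hook end, z up. The posts, 12 mm thick, 64 mm high, stand at x = +-58 mm and carry the 8 mm shaft and tail in flared notches, 13 mm wide at the bottom, 25 mm at the top; lengthwise play 12 mm either way
- locker: small white steel locker with blue lid, 130 x 180 x 65 mm, fixed on the worktop, a clear tamper guard (56 mm wide) along the middle of its lid, 147 mm above the worktop at its top. Origin at the centre of the underside, x from its front to its back, z up
- guard_mouth (a point): middle of the lower edge of the guard's open front, on the lid, 65 mm above the worktop; x points into the guard, z up. The guard is a straight clear tunnel along x, 48 mm wide, 78 mm high, 122 mm deep inside, closed above and behind. The bolt runs along x on the middle of its floor; a rod tip carried in 40 mm or more above the floor passes over everything
- hook_spot (a point): point in the guard, 103 mm inside guard_mouth and 22 mm above the floor, x and z axes as there. Always free and always behind the bolt's crossbar: the prong's tip can be let down to here, the bolt and staples below it being at most 19 mm high
- bolt (a joint): draw of the bolt, m: 0 = fully in, grows as drawn to the mouth (-x of guard_mouth). Starts at 0 to 0.008; drags with about 3 N, stays where left. Bolt and stop are fitted unevenly, so feel for both: the rubber stop, giving 1 to 3 mm under load, is met anywhere from 0.026 to 0.046. Red crossbar on the bolt: 10 mm thick, 30 mm long in y, top 34 mm above the floor, its axis 63 to 73 mm inside the mouth when fully in
- bottle_amber: small amber bottle, 36 mm across, 78 mm high, bystander on the right; origin at the centre of its underside
- bottle_red: white dropper bottle with red band, 40 mm across, 98 mm high, bystander at the left edge; origin at the centre of its underside
- carton_bond: small upright red and white carton, 32 x 46 x 88 mm, bystander at the left edge; origin at the centre of its underside

How it is judged:
By the outcome, as a careful person would: the job done as asked, in the order asked, and still so for the second after the job is handed in, with the robot touching nothing.
It also fails if it takes over 64 s, if anything falls off the work surface, if the arm or the gripper's body presses on something with over 40 N, if the wrist force passes 120 N, or if a joint passes its speed limit or range.

### The arm

A 6-joint arm with a two-finger parallel gripper is mounted at the origin on a cart in front of the work surface, level with it; the furniture and walls round the work are solid. World frame = base frame: x ahead of the robot, y to its left, z up, the work surface at z = 0. Lengths are in m, angles in rad, forces in N, time in s.
With the tool pointing down it reaches from about 0.35 to 0.975 m from the base axis. Payload 4.9 kg.
Tool frame: the origin (TCP) lies on the front face of the gripper's body, between the roots of the fingers; the fingertips stand ctrl.tip_extent ahead of it and the grasp point (between the pads) lies 54 mm ahead of it (ctrl.tip_extent is the distance from the TCP to the fingertips, in m); z points along the fingers, y is the line along which they close (so a half turn about z gives the same grasp; the last joint's range is limited). The gripper opens to 85 mm and grips with 20 to 120 N. Pads are 22 mm wide; open, the fingers measure 114 mm over their backs; the gripper's body (76 mm by 85 mm) begins 54 mm behind the grasp point. The pads swing forward as they close: fully open they stand 13 mm farther back than shut.
Start: joints at [1.17, 0.053, 1.613, -0, 1.476, -0.119], TCP at [0.174, 0.6, 0.304] pointing down, gripper open.
Joint ranges: [-3.01, 3.01], [-1.01, 2.22], [0.06, 2.58], [-1.02, 4.17], [0.09, 2.62], [-3.14, 3.14]. Speed limits (rad/s): [2.57, 2.57, 3.14, 3.14, 3.14, 3.14].

### API

Orientations are given as a rotation vector (axis times angle).
In Python, from station import ctrl gives the robot as it stands.
- The arm moves only by the tool apply_moves, never from a script. Its argument "rows" is one flat list of numbers, 6 for each row, row after row: the shift along the tool's x, y, z normalised to -1 to 1, where 1 is 0.6 m, then the turn, a rotation vector about the tool's x, y, z normalised to -1 to 1, where 1 is 90 degrees. A call has 1 to 20 rows; each row is the pose to reach, as a shift and turn from the pose commanded when the call began, along the tool's axes at that moment; what a row does not reach only later rows make up. A row lasts 1/10 s, in which the tool goes at most 50 mm and 8.59 degrees, less where a joint would pass 70% of its speed; a pose out of reach is approached as far as the arm can. A call with a number of a shift or a turn outside -1 to 1 is refused whole. A call with a gripper value outside its range is refused whole. "grip" is the opening, from 0 (shut) to 1 (fully open), set as the call begins (left out, the last holds). The fingers move at their own pace and stop on an object; "grip_force" is the grip in N (left out, the last holds). Time passes only in rows, so rows that repeat a pose let the fingers close. It gives the time, the measured TCP pose, the force, the opening and the grip force at its end, in the units of the state.
- ctrl.get_obs(): the state, without advancing time (a new reading comes with each control period).
- ctrl.get_image(name): name is "scene" or "side" or "wrist"; returns (picture, depth): 384x512x3 uint8, blue, green, red; 384x512 float32, m along the optical axis (not along the pixel's ray), 0 where there is no reading.
- ctrl.camera_model(name): a dict with "mtx" (3x3 intrinsics, pixels), "k1" (the pictures are not rectified: a ray, as slopes to the right and down, at radius r is drawn at 1 + k1 r^2 times it, then the intrinsics apply), "R" (3x3) and "t" (3): a world point X has camera coordinates R X + t; the wrist camera has in their place "tool_from_camera" (4x4, takes a point from camera to tool coordinates, whose origin is the TCP and whose axes are the flange's). Camera axes: x right, y down, z forward; pixel columns grow to the right and rows downward; lengths in m; the calibration is good to about 2 mm. A picture is of the moment at which its call begins: read the wrist's pose just before it. camera_model takes no time and is no camera call.
- ctrl.finish_job(): hands the job in; it is judged then, once.
The state is a dict: "t": time; "q": joint angles; "dq": joint speeds; "effort": joint torques, N m; "tool_pos": TCP position; "tool_rot": TCP orientation; "contact_force": force on the tool from outside, world axes, zero at the start; "wrist_torque": the same for the moment, N m; "opening": finger opening in m; "grip_force": force on a finger pad.
Only numpy, scipy, OpenCV 4.12 (cv2) and the standard library are available. Lean on these libraries where they do the work, as an engineer would, in place of code of your own. Each camera call takes 0.05 s, during which the arm holds its last target. There are 200 camera calls.

## Working session

There is one attempt and no reset: what is moved stays moved. The work goes in short steps, Python scripts to look and compute and a tool call to move; the robot and the scene stay as the last step left them, time stands still between calls to the robot, and variables do not carry over. Pictures are saved under pics/ and viewed, at most 10 in all, crops included, and the job is handed in when it is done.

Besides the shell and the picture viewer there is one more tool, called as name(argument=value, ...) on one line, values as JSON. apply_moves: Moves the arm, as the interface text tells. Its arguments: {"type":"object","properties":{"rows":{"type":"array","items":{"type":"number"}},"grip":{"type":"number"},"grip_force":{"type":"number"}},"required":["rows"]}

```bash
mkdir -p pics; ls
python3 - <<'E'
from station import ctrl
import cv2,numpy as np
print(ctrl.get_obs(), ctrl.tip_extent)
ims=[]
for n in("scene","side"):
    im,d=ctrl.get_image(n); cv2.imwrite(f"pics/{n}0.png",im); np.save(f"pics/{n}0.npy",d)
    m=ctrl.camera_model(n); print(n,m)
print(ctrl.camera_model("wrist"))
E
```

```text
pics
{'t': 0.0, 'q': array([ 1.16999841e+00,  5.33677664e-02,  1.61432184e+00, -4.10314171e-05,
        1.47600607e+00, -1.18977649e-01]), 'dq': array([-1.11475078e-04,  2.46417148e-04,  8.11487976e-05, -2.69753828e-04,
        1.31374849e-04, -2.24264523e-03]), 'effort': array([ 8.08395816e-05, -3.93686843e+01, -3.70175350e+01, -1.16776023e-04,
        7.01686396e-03,  1.46847253e-05]), 'tool_pos': array([0.17361866, 0.59989501, 0.30263947]), 'tool_rot': array([-0.44114205, -3.10995828,  0.00320847]), 'contact_force': array([ 0.21942516,  0.53606836, -0.55515909]), 'wrist_torque': array([-0.00715365, -0.03379372, -0.01270855]), 'grip_force': 0.0, 'opening': 0.08568515890226437} 0.0726
scene {'mtx': array([[419.46779764,   0.        , 260.89167515],
       [  0.        , 419.46779764, 187.44709997],
       [  0.        ,   0.        ,   1.        ]]), 'k1': -0.12129859069590505, 'R': array([[ 0.62227169, -0.78271905, -0.01135063],
       [-0.41075424, -0.31414277, -0.8559178 ],
       [ 0.66637744,  0.53727573, -0.51698732]]), 't': array([-0.25504507,  0.3281218 ,  0.4352362 ])}
side
[... 247 characters left out ...]
    [-0.1252189 , -0.44635811, -0.88605004],
       [ 0.29062424,  0.837401  , -0.46292236]]), 't': array([-0.52376253,  0.20538548,  0.84877315])}
{'mtx': array([[287.64341891,   0.        , 255.94177275],
       [  0.        , 287.64341891, 198.27293509],
       [  0.        ,   0.        ,   1.        ]]), 'k1': 0.010374181674467044, 'tool_from_camera': array([[ 4.28576674e-04, -9.64361739e-01, -2.64586947e-01,
         6.61294026e-02],
       [ 9.99999736e-01,  2.58100920e-04,  6.79073217e-04,
         4.55272045e-04],
       [-5.86582095e-04, -2.64587168e-01,  9.64361595e-01,
        -6.93206460e-02],
       [ 0.00000000e+00,  0.00000000e+00,  0.00000000e+00,
         1.00000000e+00]])}
```

View pics/scene0.png

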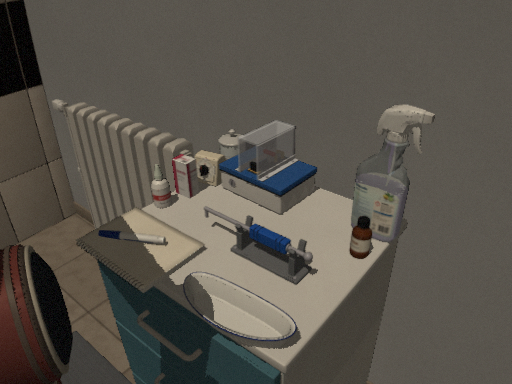

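View pics/side0.png

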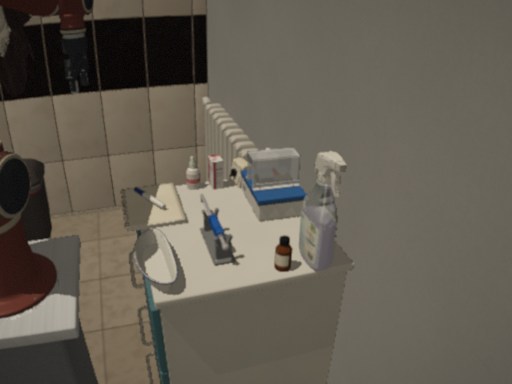

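The scene view shows the rod's blue handle near (270,240), its hook end at (207,210) and its ball at (307,258). The locker's blue lid is around (268,172), with the guard at (268,148) and the bottles to either side. Next I measure the handle and lid by colour.

```bash
cat > h.py <<'E'
import cv2,numpy as np
from scipy.spatial.transform import Rotation as Ro
from station import ctrl
def cam(n,obs=None):
    m=ctrl.camera_model(n)
    if n!="wrist": R=m["R"].T; c=-R@m["t"]
    else:
        T=m["tool_from_camera"]; Rt=Ro.from_rotvec(obs["tool_rot"]).as_matrix()
        R=Rt@T[:3,:3]; c=Rt@T[:3,3]+obs["tool_pos"]
    return m["mtx"],m["k1"],R,c
def rays(C,uv):
    K,k,R,c=C
    p=cv2.undistortPoints(np.float64(uv).reshape(-1,1,2),K,np.array([k,0,0,0.]))[:,0]
    return np.c_[p,np.ones(len(p))]@R.T   # unit depth along the axis
def plane(C,uv,z):
    r=rays(C,uv); return C[3]+r*((z-C[3][2])/r[:,2])[:,None]
def cloud(C,uv,d):
    return C[3]+rays(C,uv)*np.asarray(d)[:,None]
def proj(C,X):
    K,k,R,c=C
    return cv2.projectPoints(np.float64(X).reshape(-1,1,3),cv2.Rodrigues(R.T)[0],-R.T@c,K,np.array([k,0,0,0.]))[0][:,0]
def hsv(im): return cv2.cvtColor(im,cv2.COLOR_BGR2HSV)
def blue(im): return cv2.inRange(hsv(im),(105,120,50),(125,255,255))
def blobs(mask,amin=40):
    n,l,s,c=cv2.connectedComponentsWithStats(mask)
    return [(s[i],c[i],np.argwhere(l==i)[:,::-1]) for i in range(1,n) if s[i,4]>amin]
E
python3 - <<'E'
from h import *
for n in("scene","side"):
    im=cv2.imread(f"pics/{n}0.png"); d=np.load(f"pics/{n}0.npy"); C=cam(n)
    for s,c,uv in blobs(blue(im)):
        dd=d[uv[:,1],uv[:,0]]; ok=dd>0; P=cloud(C,uv[ok],dd[ok])
        print(n,s,c.round(),"zpct",np.percentile(P[:,2],[5,50,95]).round(3))
        top=P[P[:,2]>np.percentile(P[:,2],60)]
        r=cv2.minAreaRect(np.float32(P[:,:2])); print("  med",np.median(P,0).round(3),"rect",np.round(r[0],3),np.round(r[1],3),round(r[2],1))
E
```

```text
scene [ 220  156   97   39 1260] [271. 175.] zpct [0.055 0.063 0.065]
  med [0.614 0.122 0.063] rect [0.653 0.174] [0.18  0.133] 87.5
scene [249 224  41  30 608] [268. 238.] zpct [0.042 0.057 0.061]
  med [0.455 0.021 0.057] rect [0.462 0.023] [0.079 0.019] 90.0
side [242 170  64  34 671] [276. 193.] zpct [0.058 0.065 0.067]
  med [0.64  0.103 0.065] rect [0.651 0.171] [0.178 0.128] 87.2
side [209 214  14  22 176] [215. 225.] zpct [0.052 0.062 0.064]
  med [0.46  0.02  0.062] rect [0.462 0.028] [0.092 0.02 ] 87.6
```

```bash
cat >> h.py <<'E'
def goto(pos,yaw,obs=None):
    """pos TCP, yaw deg = world angle of tool x, tool z down; prints row (normalised)"""
    o=obs or ctrl.get_obs(); Rt=Ro.from_rotvec(o["tool_rot"])
    c,s=np.cos(np.radians(yaw)),np.sin(np.radians(yaw))
    Rd=Ro.from_matrix(np.array([[c,s,0],[s,-c,0],[0,0,-1.]]))
    sh=Rt.inv().apply(np.array(pos)-o["tool_pos"])/0.6
    tr=(Rt.inv()*Rd).as_rotvec()/(np.pi/2)
    print("row",sh.round(4),tr.round(4),"dist",np.linalg.norm(sh)*.6, "t",o["t"])
E
python3 - <<'E'
from h import *
goto((0.462,0.03,0.27),90)
E
```

```text
row [-0.7258 -0.7787  0.0559] [-1.100e-03  6.000e-04  8.206e-01] dist 0.6396009952117124 t 0.1
```

apply_moves(rows=[-0.726, -0.779, 0.056, -0.001, 0.001, 0.82, -0.726, -0.779, 0.056, -0.001, 0.001, 0.82, -0.726, -0.779, 0.056, -0.001, 0.001, 0.82, -0.726, -0.779, 0.056, -0.001, 0.001, 0.82, -0.726, -0.779, 0.056, -0.001, 0.001, 0.82, -0.726, -0.779, 0.056, -0.001, 0.001, 0.82, -0.726, -0.779, 0.056, -0.001, 0.001, 0.82, -0.726, -0.779, 0.056, -0.001, 0.001, 0.82, -0.726, -0.779, 0.056, -0.001, 0.001, 0.82, -0.726, -0.779, 0.056, -0.001, 0.001, 0.82, -0.726, -0.779, 0.056, -0.001, 0.001, 0.82, -0.726, -0.779, 0.056, -0.001, 0.001, 0.82, -0.726, -0.779, 0.056, -0.001, 0.001, 0.82, -0.726, -0.779, 0.056, -0.001, 0.001, 0.82, -0.726, -0.779, 0.056, -0.001, 0.001, 0.82, -0.726, -0.779, 0.056, -0.001, 0.001, 0.82, -0.726, -0.779, 0.056, -0.001, 0.001, 0.82, -0.726, -0.779, 0.056, -0.001, 0.001, 0.82])

```text
t: 1.9
tool_pos: [0.4619, 0.0313, 0.2704]
tool_rot: [-2.217, -2.224, -0.003]
contact_force: [-0.0, 0.1, 0.5]
opening: 0.0855
grip_force: 0.0
```

Run:
```python
from h import *
o=ctrl.get_obs(); im,d=ctrl.get_image("wrist"); cv2.imwrite("pics/w1.png",im); np.save("pics/w1.npy",d)
print(o["t"],o["tool_pos"],o["tool_rot"],o["contact_force"])
C=cam("wrist",o)
for s,c,uv in blobs(blue(im)):
    dd=d[uv[:,1],uv[:,0]]; ok=dd>0; P=cloud(C,uv[ok],dd[ok])
    print(s,c.round(),"z",np.percentile(P[:,2],[5,50,95]).round(3))
    T=P[abs(P[:,2]-0.062)<.006]; r=cv2.minAreaRect(np.float32(T[:,:2])); print(r)
```

```text
1.9 [0.46192862 0.03125161 0.27037774] [-2.21744539 -2.22386315 -0.00295902] [-0.03741679  0.08119549  0.48371573]
[ 385    0  127  136 6974] [444.  91.] z [0.06  0.064 0.065]
((0.6450921297073364, 0.14082187414169312), (0.10802486538887024, 0.11451444029808044), 87.71642303466797)
[249 156  18  13 217] [258. 162.] z [0.058 0.061 0.062]
((0.46444451808929443, 0.05841074883937836), (0.010648404248058796, 0.016679009422659874), 89.94386291503906)
[249 170  18   7 122] [258. 173.] z [0.06  0.061 0.062]
((0.4644838869571686, 0.04835011065006256), (0.006468272302299738, 0.01680891402065754), 88.93605041503906)
[249 178  18  56 933] [258. 205.] z [0.059 0.061 0.062]
((0.464750200510025, 0.014608860947191715), (0.05785871297121048, 0.01758362352848053), 89.79486083984375)
```

View pics/w1.png

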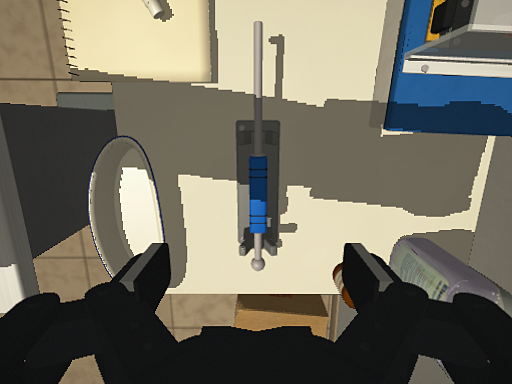

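The wrist view shows the handle centred near (258,195), with the rod running straight up the image along world +y. The locker lid is at the upper right. The handle centre comes out at about (0.4645, 0.0246), yaw about 90°.

Run:
```python
from h import *
goto((0.4645,0.0246,0.104),90.2)
d=np.load("pics/w1.npy");im=cv2.imread("pics/w1.png")
C=cam("wrist",dict(tool_pos=np.array([0.46192862,0.03125161,0.27037774]),tool_rot=np.array([-2.21744539,-2.22386315,-0.00295902])))
for p in [(243,150),(243,200),(258,30),(258,90),(257,264),(240,127),(272,127),(243,247),(275,245)]:
    print(p,cloud(C,[p],[d[p[1],p[0]]]).round(4))
```

```text
row [-0.0115  0.004   0.2773] [ 0.0004 -0.0013 -0.0005] dist 0.16654904503974377 t 1.95
(243, 150) [[0.448  0.0651 0.0064]]
(243, 200) [[0.4476 0.006  0.0083]]
(258, 30) [[0.4643 0.1756 0.0522]]
(258, 90) [[0.4646 0.1254 0.0531]]
(257, 264) [[ 0.4644 -0.0528  0.0565]]
(240, 127) [[0.4449 0.0907 0.0067]]
(272, 127) [[0.4808 0.0908 0.0074]]
(243, 247) [[ 0.4497 -0.0293  0.0639]]
(275, 245) [[ 0.4833 -0.0286  0.0603]]
```

apply_moves(rows=[-0.0115, 0.004, 0.1, 0, -0.001, 0, -0.0115, 0.004, 0.18, 0, -0.001, 0, -0.0115, 0.004, 0.24, 0, -0.001, 0, -0.0115, 0.004, 0.277, 0, -0.001, 0, -0.0115, 0.004, 0.277, 0, -0.001, 0, -0.0115, 0.004, 0.277, 0, -0.001, 0], grip=1)

```text
t: 2.55
tool_pos: [0.465, 0.024, 0.1047]
tool_rot: [2.22, 2.223, 0.001]
contact_force: [-0.1, 0.9, 0.7]
opening: 0.0856
grip_force: 0.0
```

apply_moves(rows=[0, 0, 0, 0, 0, 0, 0, 0, 0, 0, 0, 0, 0, 0, 0, 0, 0, 0, 0, 0, 0, 0, 0, 0, 0, 0, 0, 0, 0, 0, 0, 0, 0, 0, 0, 0, 0, 0, 0, 0, 0, 0, 0, 0, 0, 0, 0, 0, 0, 0, 0, 0, 0, 0, 0, 0, 0, 0, 0, 0], grip=0, grip_force=110)

```text
t: 3.55
tool_pos: [0.4654, 0.0236, 0.1049]
tool_rot: [2.22, 2.222, 0.002]
contact_force: [0.4, 0.9, 5.2]
opening: 0.0165
grip_force: 107.5
```

apply_moves(rows=[0, 0, -0.02, 0, 0, 0, 0, 0, -0.06, 0, 0, 0, 0, 0, -0.12, 0, 0, 0, 0, 0, -0.19, 0, 0, 0, 0, 0, -0.26, 0, 0, 0, 0, 0, -0.26, 0, 0, 0, 0, 0, -0.26, 0, 0, 0])

```text
t: 4.25
tool_pos: [0.4647, 0.0236, 0.261]
tool_rot: [2.22, 2.222, 0.002]
contact_force: [-0.1, 0.0, -1.8]
opening: 0.0162
grip_force: 107.5
```

Run:
```python
from h import *
print(ctrl.get_obs()["opening"],ctrl.get_obs()["contact_force"])
goto((0.39,0.17,0.25),-2.5)
```

```text
0.01615717158713095 [-0.10648079  0.01722651 -1.79240805]
row [ 0.2441 -0.1242  0.0181] [ 8.0000e-04 -1.0000e-03  1.0284e+00] dist 0.1647010390992419 t 4.25
```

apply_moves(rows=[0.244, -0.124, 0.018, 0, -0.001, 1, 0.244, -0.124, 0.018, 0, -0.001, 1, 0.244, -0.124, 0.018, 0, -0.001, 1, 0.244, -0.124, 0.018, 0, -0.001, 1, 0.244, -0.124, 0.018, 0, -0.001, 1, 0.244, -0.124, 0.018, 0, -0.001, 1, 0.244, -0.124, 0.018, 0, -0.001, 1, 0.244, -0.124, 0.018, 0, -0.001, 1, 0.244, -0.124, 0.018, 0, -0.001, 1, 0.244, -0.124, 0.018, 0, -0.001, 1, 0.244, -0.124, 0.018, 0, -0.001, 1, 0.244, -0.124, 0.018, 0, -0.001, 1, 0.244, -0.124, 0.018, 0, -0.001, 1, 0.244, -0.124, 0.018, 0, -0.001, 1])

```text
t: 5.65
tool_pos: [0.3896, 0.1698, 0.2483]
tool_rot: [3.141, 0.004, -0.004]
contact_force: [0.1, -0.4, -1.3]
opening: 0.0165
grip_force: 107.6
```

Run:
```python
from h import *
o=ctrl.get_obs(); im,d=ctrl.get_image("wrist"); cv2.imwrite("pics/w2.png",im); np.save("pics/w2.npy",d); np.save("pics/w2o.npy",o,allow_pickle=True)
print(o["t"],o["tool_pos"],o["tool_rot"],o["contact_force"],o["q"])
C=cam("wrist",o)
for s,c,uv in blobs(blue(im)):
    dd=d[uv[:,1],uv[:,0]]; ok=dd>0; P=cloud(C,uv[ok],dd[ok])
    print(s,c.round(),"z",np.percentile(P[:,2],[5,50,95]).round(3))
    T=P[abs(P[:,2]-0.065)<.006]
    if len(T)>50: r=cv2.minAreaRect(np.float32(T[:,:2])); print(r)
```

```text
5.65 [0.38962037 0.1698232  0.24826694] [ 3.1406043   0.00441901 -0.00419653] [ 0.06990542 -0.44708752 -1.2870896 ] [ 2.35727530e-01 -4.19723160e-01  2.11759476e+00 -3.37708454e-04
  1.44654857e+00  1.80375207e+00]
[ 235  182   43   34 1223] [256. 200.] z [0.2   0.204 0.205]
[236 218  41  16 626] [256. 225.] z [0.203 0.204 0.205]
[435 218  33   2  49] [453. 219.] z [0.032 0.033 0.034]
[475 218  37   5  45] [494. 219.] z [0.032 0.033 0.034]
[126 237  38  27 423] [144. 251.] z [0.025 0.028 0.03 ]
[ 236  236   41   79 2989] [256. 274.] z [0.203 0.204 0.205]
[238 317  37  13 454] [256. 323.] z [0.203 0.205 0.206]
```

View pics/w2.png

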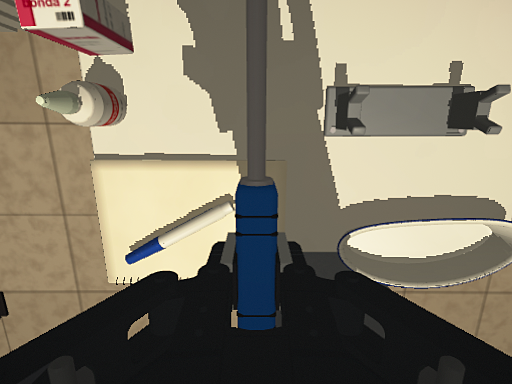

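The wrist view shows the rod held straight (column 256), with the cradle at the right, and the red bottle and carton at the left. The locker is out of view, so I move forward and up for one look.

apply_moves(rows=[0.05, 0, -0.07, 0, 0, 0.028, 0.11, 0, -0.07, 0, 0, 0.028, 0.184, 0, -0.07, 0, 0, 0.028, 0.184, 0, -0.07, 0, 0, 0.028, 0.184, 0, -0.07, 0, 0, 0.028, 0.184, 0, -0.07, 0, 0, 0.028])

```text
t: 6.3
tool_pos: [0.4999, 0.1701, 0.291]
tool_rot: [3.14, -0.067, -0.002]
contact_force: [-0.4, -0.4, -0.8]
opening: 0.0161
grip_force: 107.7
```

Run:
```python
from h import *
o=ctrl.get_obs(); im,d=ctrl.get_image("wrist"); cv2.imwrite("pics/w3.png",im); np.save("pics/w3.npy",d); np.save("pics/w3o.npy",o,allow_pickle=True)
print(o["t"],o["tool_pos"],o["tool_rot"])
C=cam("wrist",o)
for s,c,uv in blobs(blue(im)):
    dd=d[uv[:,1],uv[:,0]]; ok=dd>0; P=cloud(C,uv[ok],dd[ok])
    T=P[abs(P[:,2]-0.065)<.006]
    if len(T)>50: print(s,c.round(),T.min(0),T.max(0),cv2.minAreaRect(np.float32(T[:,:2])))
```

```text
6.3 [0.4998992  0.1700974  0.29104077] [ 3.14028413e+00 -6.65714045e-02 -2.23802669e-03]
[ 143    0  103   96 4121] [175.  50.] [0.59048839 0.17669093 0.06047444] [0.67415008 0.26778652 0.0666887 ] ((0.6323909163475037, 0.22106030583381653), (0.091400645673275, 0.08017110079526901), 87.62071990966797)
[ 271    0   71   96 4517] [312.  47.] [0.58689873 0.08669545 0.06125014] [0.66863599 0.15188567 0.06690346] ((0.6281636953353882, 0.11912457644939423), (0.06180186569690704, 0.08046495169401169), 87.29757690429688)
```

View pics/w3.png

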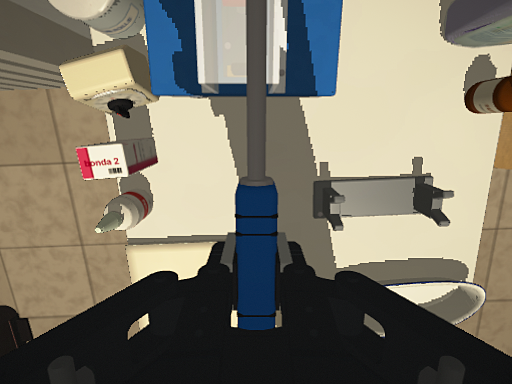

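The picture shows the lid's front edge at row ~96 between columns 150 and 340. The guard's front is between columns ~197 and ~288, with the rod shaft over it at column 256.

Run:
```python
from h import *
im=cv2.imread("pics/w3.png");d=np.load("pics/w3.npy");o=np.load("pics/w3o.npy",allow_pickle=True).item();C=cam("wrist",o)
b=blue(im); b[:,:143]=0;b[:,345:]=0;b[150:]=0
for r in (30,50,70,78,82,86,90):
    x=np.where(b[r])[0]; br=np.where(np.diff(x)>5)[0]
    e=[x[0]]+[v for i in br for v in(x[i],x[i+1])]+[x[-1]]
    P=plane(C,[(v,r) for v in e],0.065); print(r,e,P[:,:2].round(4).tolist())
for c in (165,185,300,330):
    y=np.where(b[:110,c])[0].max(); print("front",c,y,plane(C,[(c,y+.5)],0.065).round(4))
# depth profile around guard
for r in (40,60,75,80,84,88):
    cs=range(190,296,6); P=cloud(C,[(c,r) for c in cs],[d[r,c] for c in cs]); print(r,[(c,round(p[2],3)) for c,p in zip(cs,P)])
v=cv2.resize(im[0:110,140:350],None,fx=3.6,fy=3.6,interpolation=cv2.INTER_CUBIC); cv2.imwrite("pics/w3c.png",v)
```

```text
30 [np.int64(146), np.int64(194), np.int64(287), np.int64(339)] [[0.6497, 0.2645], [0.648, 0.2208], [0.6445, 0.1359], [0.6424, 0.0885]]
50 [np.int64(148), np.int64(195), np.int64(287), np.int64(337)] [[0.6333, 0.2651], [0.6316, 0.2215], [0.628, 0.1361], [0.626, 0.0897]]
70 [np.int64(150), np.int64(196), np.int64(286), np.int64(336)] [[0.6162, 0.2657], [0.6145, 0.2223], [0.611, 0.1372], [0.6089, 0.09]]
78 [np.int64(150), np.int64(197), np.int64(286), np.int64(335)] [[0.6092, 0.2667], [0.6075, 0.222], [0.6039, 0.1373], [0.6019, 0.0907]]
82 [np.int64(151), np.int64(162), np.int64(168), np.int64(197), np.int64(286), np.int64(335)] [[0.6057, 0.2662], [0.6053, 0.2558], [0.605, 0.2501], [0.6039, 0.2224], [0.6004, 0.1374], [0.5984, 0.0906]]
86 [np.int64(151), np.int64(199), np.int64(219), np.int64(245), np.int64(267), np.int64(267), np.int64(286), np.int64(335)] [[0.6021, 0.2668], [0.6003, 0.2208], [0.5995, 0.2017], [0.5985, 0.1767], [0.5976, 0.1556], [0.5976, 0.1556], [0.5968, 0.1374], [0.5948, 0.0905]]
90 [np.int64(151), np.int64(200), np.int64(219), np.int64(245), np.int64(286), np.int64(
[... 2394 characters left out ...]
, np.float64(0.063)), (250, np.float64(0.239)), (256, np.float64(0.239)), (262, np.float64(0.238)), (268, np.float64(0.074)), (274, np.float64(0.141)), (280, np.float64(0.068)), (286, np.float64(0.065)), (292, np.float64(0.065))]
88 [(190, np.float64(0.064)), (196, np.float64(0.065)), (202, np.float64(0.068)), (208, np.float64(0.112)), (214, np.float64(0.092)), (220, np.float64(0.063)), (226, np.float64(0.065)), (232, np.float64(0.065)), (238, np.float64(0.066)), (244, np.float64(0.065)), (250, np.float64(0.239)), (256, np.float64(0.24)), (262, np.float64(0.238)), (268, np.float64(0.075)), (274, np.float64(0.115)), (280, np.float64(0.069)), (286, np.float64(0.065)), (292, np.float64(0.064))]
```

View pics/w3c.png

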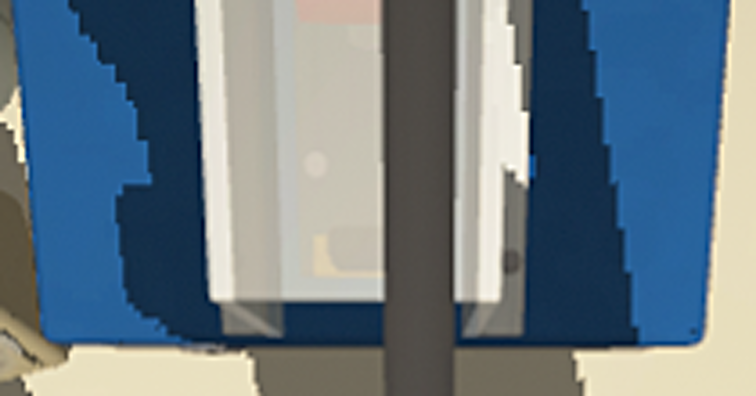

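The crop shows the guard's inner floor walls at columns ~218 and ~268, and its lower front edge at row ~93. The red crossbar shows at the top, around (235,3). Next I check the rod's line against these in the same view.

Run:
```python
from h import *
d=np.load("pics/w3.npy");o=np.load("pics/w3o.npy",allow_pickle=True).item();C=cam("wrist",o)
im=cv2.imread("pics/w3.png")
P0=[]
for r in (10,40,80,120,160):
    cs=[c for c in range(235,280) if 0<d[r,c]]
    P=cloud(C,[(c,r) for c in cs],[d[r,c] for c in cs]); s=P[P[:,2]>.2]; P0.append(s.mean(0)); print(r,len(s),s.mean(0).round(4),s[:,2].max().round(4))
M=plane(C,[(218.3,93),(268.3,93),(197.5,83.5),(283,83.5)],0.065)[:2]; T=plane(C,[(198.6,83.3),(279.7,83.3)],0.147)
print("mouth",M,M.mean(0),"top",T,T.mean(0))
goto((0.41,0.186,0.291),-2.5)
```

```text
10 21 [0.6068 0.1658 0.2384] 0.2403
40 20 [0.5968 0.1664 0.2384] 0.2401
80 20 [0.5827 0.167  0.2383] 0.2399
120 20 [0.5675 0.1677 0.238 ] 0.2405
160 18 [0.5513 0.1684 0.2388] 0.2408
mouth [[0.5932409  0.20281886 0.065     ]
 [0.59122965 0.15457361 0.065     ]] [0.59223527 0.17869624 0.065     ] top [[0.59312006 0.20610736 0.147     ]
 [0.59079192 0.15008305 0.147     ]] [0.59195599 0.17809521 0.147     ]
row [-0.1506 -0.0201  0.0007] [0.0003 0.0004 0.0008] dist 0.09113274687337085 t 6.35
```

apply_moves(rows=[-0.06, -0.01, 0, 0, 0, 0.001, -0.12, -0.02, 0, 0, 0, 0.001, -0.15, -0.02, 0, 0, 0, 0.001, -0.15, -0.02, 0, 0, 0, 0.001, -0.15, -0.02, 0.06, 0, 0, 0.001, -0.15, -0.02, 0.12, 0, 0, 0.001, -0.15, -0.02, 0.175, 0, 0, 0.001, -0.15, -0.02, 0.175, 0, 0, 0.001, -0.15, -0.02, 0.175, 0, 0, 0.001])

```text
t: 7.25
tool_pos: [0.4113, 0.1858, 0.1868]
tool_rot: [3.14, -0.07, -0.001]
contact_force: [0.5, 0.2, -0.5]
opening: 0.0166
grip_force: 107.6
```

Run:
```python
from h import *
o=ctrl.get_obs(); print(o["tool_pos"],o["contact_force"])
u=np.array([np.cos(np.radians(-2.5)),np.sin(np.radians(-2.5)),0]); M=np.array([.5918,.1782,0])
g=M+u*(.103-.156); g[2]=.186; print("target",g); goto(g,-2.5)
im,d=ctrl.get_image("side"); cv2.imwrite("pics/s2.png",cv2.resize(im[110:270,140:350],None,fx=3.6,fy=3.6))
C=cam("side")
hk=o["tool_pos"]+u*.156; print("hook shaft pix",proj(C,[hk-[0,0,.055],hk-[0,0,.075],M+[0,0,.065]]))
```

```text
[0.41129624 0.18579456 0.18684435] [ 0.51448936  0.19305361 -0.50390808]
target [0.53885044 0.18051183 0.186     ]
row [ 0.2128 -0.0007  0.0013] [ 0.0004  0.0004 -0.0006] dist 0.1276663480568058 t 7.25
hook shaft pix [[240.36051547 161.66694863]
 [240.28992537 168.7960686 ]
 [249.23937221 184.0157209 ]]
```

View pics/s2.png

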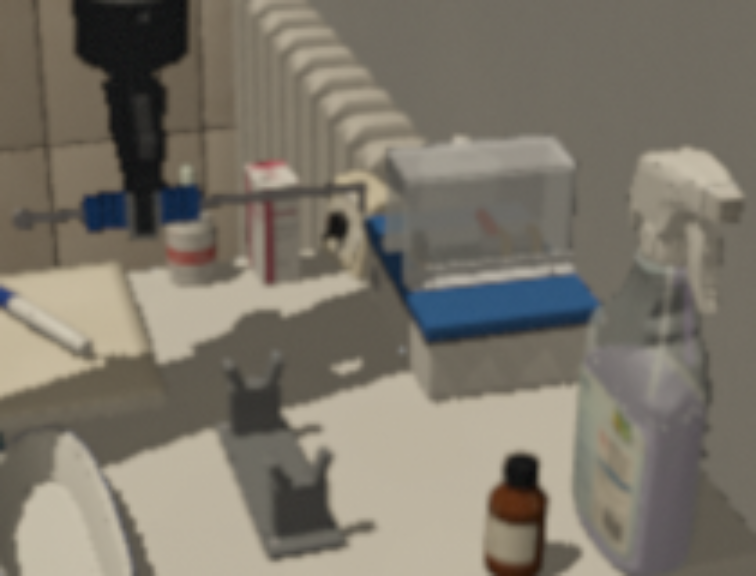

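The side view shows the hook at about px (241,162–169), as predicted, hanging down just ahead of the guard's mouth. I insert it.

apply_moves(rows=[0.03, 0, 0.001, 0, 0, 0, 0.06, 0, 0.001, 0, 0, 0, 0.09, 0, 0.001, 0, 0, 0, 0.12, 0, 0.001, 0, 0, 0, 0.15, 0, 0.001, 0, 0, 0, 0.18, 0, 0.001, 0, 0, 0, 0.2, 0, 0.001, 0, 0, 0, 0.213, 0, 0.001, 0, 0, 0, 0.213, 0, 0.001, 0, 0, 0, 0.213, 0, 0.001, 0, 0, 0])

```text
t: 8.3
tool_pos: [0.5385, 0.1803, 0.1859]
tool_rot: [3.14, -0.07, -0.001]
contact_force: [-0.0, 0.6, -1.6]
opening: 0.0165
grip_force: 107.6
```

Lower by 24 mm.

apply_moves(rows=[0, 0, 0.01, 0, 0, 0, 0, 0, 0.02, 0, 0, 0, 0, 0, 0.03, 0, 0, 0, 0, 0, 0.039, 0, 0, 0, 0, 0, 0.039, 0, 0, 0, 0, 0, 0.039, 0, 0, 0])

```text
t: 8.9
tool_pos: [0.5386, 0.1802, 0.1619]
tool_rot: [3.14, -0.07, -0.002]
contact_force: [-0.1, -0.5, -1.0]
opening: 0.0162
grip_force: 107.6
```

Run:
```python
from h import *
o=ctrl.get_obs(); print(o["t"],o["tool_pos"],o["contact_force"])
im,d=ctrl.get_image("side"); cv2.imwrite("pics/s3.png",cv2.resize(im[130:220,220:330],None,fx=6,fy=6,interpolation=cv2.INTER_CUBIC))
```

```text
8.9 [0.53857309 0.18016848 0.16192544] [-0.07460147 -0.53581143 -0.95577441]
```

View pics/s3.png

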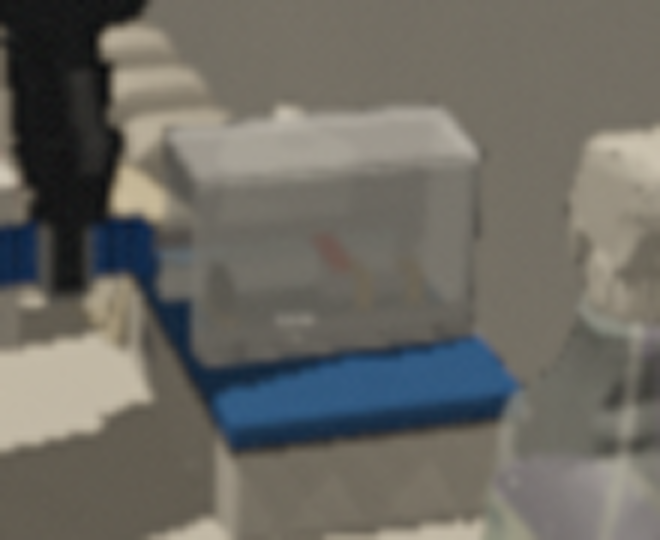

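The side view shows the red crossbar inside the guard at crop (330,250), with the rod entered and no contact force. I begin the draw slowly.

apply_moves(rows=[-0.004, 0, 0, 0, 0, 0, -0.008, 0, 0, 0, 0, 0, -0.012, 0, 0, 0, 0, 0, -0.016, 0, 0, 0, 0, 0, -0.02, 0, 0, 0, 0, 0, -0.024, 0, 0, 0, 0, 0, -0.027, 0, 0, 0, 0, 0, -0.03, 0, 0, 0, 0, 0])

```text
t: 9.75
tool_pos: [0.5206, 0.181, 0.1623]
tool_rot: [3.14, -0.07, -0.001]
contact_force: [0.6, 0.0, -0.3]
opening: 0.0162
grip_force: 107.6
```

apply_moves(rows=[-0.0015, 0, 0, 0, 0, 0, -0.003, 0, 0, 0, 0, 0, -0.0045, 0, 0, 0, 0, 0, -0.006, 0, 0, 0, 0, 0, -0.0075, 0, 0, 0, 0, 0, -0.009, 0, 0, 0, 0, 0])

```text
t: 10.35
tool_pos: [0.5153, 0.1812, 0.1622]
tool_rot: [3.14, -0.07, -0.001]
contact_force: [-0.0, -0.8, -1.7]
opening: 0.0169
grip_force: 107.6
```

apply_moves(rows=[-0.0015, 0, 0, 0, 0, 0, -0.003, 0, 0, 0, 0, 0, -0.0045, 0, 0, 0, 0, 0, -0.006, 0, 0, 0, 0, 0, -0.0075, 0, 0, 0, 0, 0, -0.009, 0, 0, 0, 0, 0])

```text
t: 10.95
tool_pos: [0.5102, 0.1814, 0.1624]
tool_rot: [3.14, -0.07, 0.0]
contact_force: [2.9, 0.3, -3.1]
opening: 0.016
grip_force: 107.5
```

apply_moves(rows=[-0.002, 0, 0, 0, 0, 0, -0.004, 0, 0, 0, 0, 0, -0.006, 0, 0, 0, 0, 0, -0.008, 0, 0, 0, 0, 0, -0.01, 0, 0, 0, 0, 0, -0.012, 0, 0, 0, 0, 0, -0.014, 0, 0, 0, 0, 0, -0.016, 0, 0, 0, 0, 0, -0.018, 0, 0, 0, 0, 0])

```text
t: 11.85
tool_pos: [0.4991, 0.1819, 0.1623]
tool_rot: [3.14, -0.07, -0.001]
contact_force: [3.1, -0.0, -2.0]
opening: 0.0163
grip_force: 107.5
```

apply_moves(rows=[-0.0015, 0, 0, 0, 0, 0, -0.003, 0, 0, 0, 0, 0, -0.0045, 0, 0, 0, 0, 0])

```text
t: 12.15
tool_pos: [0.4964, 0.1821, 0.1623]
tool_rot: [3.14, -0.07, -0.001]
contact_force: [3.8, 0.2, -1.3]
opening: 0.0164
grip_force: 107.5
```

apply_moves(rows=[-0.0015, 0, 0, 0, 0, 0, -0.003, 0, 0, 0, 0, 0])

```text
t: 12.35
tool_pos: [0.4946, 0.1821, 0.1623]
tool_rot: [3.14, -0.07, -0.001]
contact_force: [2.5, 0.0, -2.4]
opening: 0.0164
grip_force: 107.5
```

apply_moves(rows=[-0.0014, 0, 0, 0, 0, 0, -0.0028, 0, 0, 0, 0, 0])

```text
t: 12.55
tool_pos: [0.4929, 0.1822, 0.1623]
tool_rot: [3.14, -0.07, -0.001]
contact_force: [2.7, 0.2, -2.0]
opening: 0.0159
grip_force: 107.5
```

apply_moves(rows=[-0.0014, 0, 0, 0, 0, 0, -0.0028, 0, 0, 0, 0, 0])

```text
t: 12.75
tool_pos: [0.4912, 0.1823, 0.1623]
tool_rot: [3.14, -0.07, -0.001]
contact_force: [2.5, 0.9, -1.4]
opening: 0.0162
grip_force: 107.5
```

apply_moves(rows=[-0.0014, 0, 0, 0, 0, 0, -0.0028, 0, 0, 0, 0, 0])

```text
t: 12.95
tool_pos: [0.4896, 0.1824, 0.1623]
tool_rot: [3.14, -0.07, -0.001]
contact_force: [3.3, 0.6, -1.3]
opening: 0.0166
grip_force: 107.5
```

apply_moves(rows=[-0.0014, 0, 0, 0, 0, 0, -0.0028, 0, 0, 0, 0, 0])

```text
t: 13.15
tool_pos: [0.4879, 0.1824, 0.1623]
tool_rot: [3.14, -0.07, -0.001]
contact_force: [3.9, -0.5, -1.3]
opening: 0.0162
grip_force: 107.5
```

apply_moves(rows=[-0.0014, 0, 0, 0, 0, 0, -0.0028, 0, 0, 0, 0, 0])

```text
t: 13.35
tool_pos: [0.4862, 0.1825, 0.1623]
tool_rot: [3.14, -0.07, -0.001]
contact_force: [3.2, 0.2, -1.5]
opening: 0.0165
grip_force: 107.5
```

apply_moves(rows=[-0.0014, 0, 0, 0, 0, 0, -0.0028, 0, 0, 0, 0, 0])

```text
t: 13.55
tool_pos: [0.4845, 0.1826, 0.1623]
tool_rot: [3.14, -0.07, -0.001]
contact_force: [3.8, 0.7, -1.2]
opening: 0.0165
grip_force: 107.6
```

apply_moves(rows=[-0.0014, 0, 0, 0, 0, 0, -0.0028, 0, 0, 0, 0, 0])

```text
t: 13.75
tool_pos: [0.4829, 0.1826, 0.1623]
tool_rot: [3.14, -0.07, -0.001]
contact_force: [2.5, 0.2, -2.4]
opening: 0.0161
grip_force: 107.6
```

apply_moves(rows=[-0.0014, 0, 0, 0, 0, 0, -0.0028, 0, 0, 0, 0, 0])

```text
t: 13.95
tool_pos: [0.4812, 0.1827, 0.1623]
tool_rot: [3.14, -0.07, -0.001]
contact_force: [2.6, -0.0, -1.3]
opening: 0.0161
grip_force: 107.5
```

apply_moves(rows=[-0.0014, 0, 0, 0, 0, 0, -0.0028, 0, 0, 0, 0, 0])

```text
t: 14.15
tool_pos: [0.4795, 0.1828, 0.1623]
tool_rot: [3.14, -0.07, -0.001]
contact_force: [3.6, 0.3, -2.5]
opening: 0.0162
grip_force: 107.5
```

apply_moves(rows=[-0.0014, 0, 0, 0, 0, 0, -0.0028, 0, 0, 0, 0, 0])

```text
t: 14.35
tool_pos: [0.4778, 0.1829, 0.1623]
tool_rot: [3.14, -0.07, -0.001]
contact_force: [3.6, 1.0, -2.3]
opening: 0.0161
grip_force: 107.5
```

apply_moves(rows=[-0.0014, 0, 0, 0, 0, 0, -0.0028, 0, 0, 0, 0, 0])

```text
t: 14.55
tool_pos: [0.4761, 0.183, 0.1623]
tool_rot: [3.14, -0.07, -0.001]
contact_force: [3.4, -0.6, -1.2]
opening: 0.0164
grip_force: 107.6
```

apply_moves(rows=[-0.0014, 0, 0, 0, 0, 0, -0.0028, 0, 0, 0, 0, 0])

```text
t: 14.75
tool_pos: [0.4744, 0.183, 0.1622]
tool_rot: [3.14, -0.07, -0.001]
contact_force: [3.5, -0.5, -2.1]
opening: 0.0166
grip_force: 107.6
```

apply_moves(rows=[-0.0014, 0, 0, 0, 0, 0, -0.0028, 0, 0, 0, 0, 0])

```text
t: 14.95
tool_pos: [0.4728, 0.1831, 0.1623]
tool_rot: [3.14, -0.07, -0.001]
contact_force: [3.1, 1.2, -1.5]
opening: 0.0164
grip_force: 107.6
```

apply_moves(rows=[-0.0014, 0, 0, 0, 0, 0, -0.0028, 0, 0, 0, 0, 0])

```text
t: 15.15
tool_pos: [0.4714, 0.1832, 0.1624]
tool_rot: [3.14, -0.07, 0.0]
contact_force: [5.5, 0.8, -2.8]
opening: 0.0164
grip_force: 107.5
```

apply_moves(rows=[-0.001, 0, 0, 0, 0, 0, -0.001, 0, 0, 0, 0, 0])

```text
t: 15.35
tool_pos: [0.4712, 0.1831, 0.1625]
tool_rot: [3.14, -0.07, 0.002]
contact_force: [7.6, 0.1, -2.5]
opening: 0.0164
grip_force: 107.4
```

apply_moves(rows=[-0.0015, 0, 0, 0, 0, 0, -0.0015, 0, 0, 0, 0, 0])

```text
t: 15.55
tool_pos: [0.4709, 0.1831, 0.1627]
tool_rot: [3.141, -0.07, 0.005]
contact_force: [9.4, -0.7, -6.0]
opening: 0.0162
grip_force: 107.3
```

apply_moves(rows=[-0.0015, 0, 0, 0, 0, 0, -0.0015, 0, 0, 0, 0, 0, -0.0015, 0, 0, 0, 0, 0])

```text
t: 15.85
tool_pos: [0.4706, 0.1831, 0.1628]
tool_rot: [3.141, -0.07, 0.008]
contact_force: [12.1, 0.4, -5.7]
opening: 0.0159
grip_force: 107.4
```

apply_moves(rows=[-0.0018, 0, 0, 0, 0, 0, -0.0018, 0, 0, 0, 0, 0, -0.0018, 0, 0, 0, 0, 0])

```text
t: 16.15
tool_pos: [0.4703, 0.1831, 0.1631]
tool_rot: [-3.141, 0.071, -0.012]
contact_force: [16.4, -0.6, -9.0]
opening: 0.0163
grip_force: 107.4
```

apply_moves(rows=[0.0003, 0, 0, 0, 0, 0, 0.0003, 0, 0, 0, 0, 0, 0.0003, 0, 0, 0, 0, 0, 0.0003, 0, 0, 0, 0, 0, 0.0003, 0, 0, 0, 0, 0, 0.0003, 0, 0, 0, 0, 0, 0.0003, 0, 0, 0, 0, 0])

```text
t: 16.85
tool_pos: [0.4704, 0.1831, 0.163]
tool_rot: [3.141, -0.071, 0.011]
contact_force: [15.7, -0.5, -6.5]
opening: 0.0161
grip_force: 107.4
```

apply_moves(rows=[0, 0, 0, 0, 0, 0, 0, 0, 0, 0, 0, 0, 0, 0, 0, 0, 0, 0, 0, 0, 0, 0, 0, 0, 0, 0, 0, 0, 0, 0, 0, 0, 0, 0, 0, 0])

```text
t: 17.45
tool_pos: [0.4704, 0.1831, 0.163]
tool_rot: [3.141, -0.07, 0.011]
contact_force: [16.7, -0.3, -8.8]
opening: 0.0165
grip_force: 107.4
```

apply_moves(rows=[0, 0, 0, 0, 0, 0, 0, 0, 0, 0, 0, 0, 0, 0, 0, 0, 0, 0, 0, 0, 0, 0, 0, 0, 0.003, 0, 0, 0, 0, 0, 0.006, 0, 0, 0, 0, 0, 0.01, 0, 0, 0, 0, 0, 0.015, 0, 0, 0, 0, 0, 0.02, 0, 0, 0, 0, 0, 0.02, 0, 0, 0, 0, 0, 0.02, 0, 0, 0, 0, 0])

```text
t: 18.55
tool_pos: [0.4797, 0.1828, 0.1621]
tool_rot: [3.14, -0.07, -0.002]
contact_force: [0.1, 0.4, -0.9]
opening: 0.0162
grip_force: 108.3
```

Run:
```python
from h import *
o=ctrl.get_obs(); print(o["t"],o["tool_pos"],o["tool_rot"],o["contact_force"])
im,d=ctrl.get_image("side"); im2,d2=ctrl.get_image("wrist"); C=cam("wrist",o)
# rod pose in the hand: shaft points in tool axes
Rt=Ro.from_rotvec(o["tool_rot"]).inv()
for r in (10,60,110,160):
    cs=[c for c in range(240,275) if d2[r,c]>0]; P=cloud(C,[(c,r) for c in cs],[d2[r,c] for c in cs]); q=Rt.apply(P-o["tool_pos"]); s=q[(q[:,2]<.062)&(q[:,2]>.03)]; print(r,len(s),s.mean(0).round(4))
for s,c,uv in blobs(blue(im2)):
    if 230<c[0]<280: print(s,c.round(1))
a=cv2.resize(im[130:220,220:330],None,fx=5,fy=5,interpolation=cv2.INTER_CUBIC); cv2.imwrite("pics/s4.png",a)
```

```text
18.55 [0.47973727 0.18280687 0.16214189] [ 3.14020524e+00 -7.00421993e-02 -2.06703218e-03] [ 0.05189801  0.37692522 -0.87226615]
10 21 [ 0.1071 -0.0007  0.0528]
60 20 [ 0.0902 -0.0005  0.0528]
110 20 [ 0.0717 -0.0005  0.053 ]
160 18 [ 0.0514 -0.0005  0.0526]
[ 235  182   42   34 1229] [255.9 200.2]
[236 218  41  16 629] [256.  225.4]
[ 236  236   41   79 2995] [255.9 274.2]
[238 317  37  13 454] [256.  322.7]
```

View pics/s4.png

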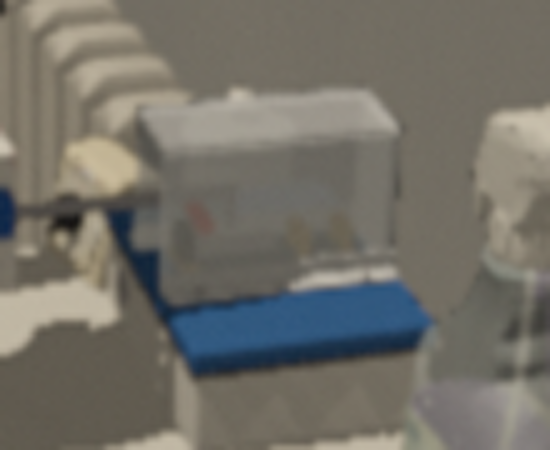

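The side view shows the crossbar now near the front of the guard at crop (200,215). The rod's pixels in the hand are unchanged, so it hasn't slipped. I raise it and withdraw.

apply_moves(rows=[0, 0, -0.012, 0, 0, 0, 0, 0, -0.026, 0, 0, 0, 0, 0, -0.04, 0, 0, 0, 0, 0, -0.04, 0, 0, 0, 0, 0, -0.04, 0, 0, 0, -0.02, 0, -0.04, 0, 0, 0, -0.05, 0, -0.04, 0, 0, 0, -0.08, 0, -0.04, 0, 0, 0, -0.12, 0, -0.04, 0, 0, 0, -0.14, 0, -0.04, 0, 0, 0, -0.14, 0, -0.04, 0, 0, 0, -0.14, 0, -0.1, 0, 0, 0, -0.14, 0, -0.165, 0, 0, 0, -0.14, 0, -0.165, 0, 0, 0, -0.14, 0, -0.165, 0, 0, 0])

```text
t: 20.15
tool_pos: [0.3967, 0.1867, 0.2623]
tool_rot: [-3.141, 0.07, -0.003]
contact_force: [-0.6, -0.1, -2.6]
opening: 0.0164
grip_force: 108.3
```

Run:
```python
from h import *
o=ctrl.get_obs(); print(o["tool_pos"],o["contact_force"])
goto((0.4650,0.0236,0.2611),90.0)
```

```text
[0.39666592 0.18665728 0.2623145 ] [-0.56669212 -0.09594863 -2.63388528]
row [0.1259 0.2664 0.0022] [ 8.0000e-04 -9.0000e-04 -1.0285e+00] dist 0.17680129249854035 t 20.15
```

apply_moves(rows=[0.126, 0.266, 0.002, 0.001, -0.001, -1, 0.126, 0.266, 0.002, 0.001, -0.001, -1, 0.126, 0.266, 0.002, 0.001, -0.001, -1, 0.126, 0.266, 0.002, 0.001, -0.001, -1, 0.126, 0.266, 0.002, 0.001, -0.001, -1, 0.126, 0.266, 0.002, 0.001, -0.001, -1, 0.126, 0.266, 0.002, 0.001, -0.001, -1, 0.126, 0.266, 0.002, 0.001, -0.001, -1, 0.126, 0.266, 0.002, 0.001, -0.001, -1, 0.126, 0.266, 0.002, 0.001, -0.001, -1, 0.126, 0.266, 0.002, 0.001, -0.001, -1, 0.126, 0.266, 0.002, 0.001, -0.001, -1, 0.126, 0.266, 0.002, 0.001, -0.001, -1, 0.126, 0.266, 0.002, 0.001, -0.001, -1])

```text
t: 21.55
tool_pos: [0.4641, 0.0238, 0.2593]
tool_rot: [-2.271, -2.167, 0.005]
contact_force: [0.2, 0.4, -0.7]
opening: 0.0162
grip_force: 108.4
```

Run:
```python
from h import *
o=ctrl.get_obs(); print(o["tool_pos"],o["contact_force"])
goto((0.4650,0.0236,0.1052),90.0)
goto((0.4650,0.0236,0.2),90.0)
```

```text
[0.46413082 0.02376112 0.25925023] [ 0.15200455  0.43536514 -0.70464152]
row [-1.000e-04  2.500e-03  2.567e-01] [-0.0027  0.0002 -0.0298] dist 0.15405276267774642 t 21.55
row [-0.0002  0.0019  0.0987] [-0.0027  0.0002 -0.0298] dist 0.05925682041426738 t 21.55
```

apply_moves(rows=[0, 0.002, 0.06, -0.002, 0, -0.03, 0, 0.002, 0.12, -0.002, 0, -0.03, 0, 0.002, 0.18, -0.002, 0, -0.03, 0, 0.002, 0.18, -0.002, 0, -0.03, 0, 0.002, 0.18, -0.002, 0, -0.03])

```text
t: 22.05
tool_pos: [0.4651, 0.0237, 0.1521]
tool_rot: [-2.219, -2.223, 0.001]
contact_force: [1.3, -0.4, -1.8]
opening: 0.0165
grip_force: 108.4
```

Run:
```python
from h import *
o=ctrl.get_obs(); print(o["tool_pos"],o["contact_force"])
goto((0.4652,0.0236,0.1052),90.0)
```

```text
[0.46514124 0.02369754 0.1521471 ] [ 1.29454949 -0.3501753  -1.75383646]
row [-0.0001  0.0002  0.0782] [-0.0006  0.0002  0.0011] dist 0.04694723943103716 t 22.05
```

apply_moves(rows=[0, 0, 0.02, 0, 0, 0.001, 0, 0, 0.04, 0, 0, 0.001, 0, 0, 0.055, 0, 0, 0.001, 0, 0, 0.065, 0, 0, 0.001, 0, 0, 0.072, 0, 0, 0.001, 0, 0, 0.077, 0, 0, 0.001, 0, 0, 0.077, 0, 0, 0.001, 0, 0, 0.077, 0, 0, 0.001])

```text
t: 22.85
tool_pos: [0.4655, 0.0236, 0.1062]
tool_rot: [2.22, 2.222, 0.0]
contact_force: [0.5, 0.1, -1.3]
opening: 0.0165
grip_force: 108.4
```

apply_moves(rows=[0, 0, 0.001, 0, 0, 0, 0, 0, 0.002, 0, 0, 0, 0, 0, 0.002, 0, 0, 0])

```text
t: 23.15
tool_pos: [0.4656, 0.0236, 0.105]
tool_rot: [2.22, 2.222, 0.001]
contact_force: [0.5, 0.4, -0.3]
opening: 0.016
grip_force: 108.4
```

apply_moves(rows=[0, 0, 0, 0, 0, 0, 0, 0, 0, 0, 0, 0, 0, 0, 0, 0, 0, 0, 0, 0, 0, 0, 0, 0, 0, 0, 0, 0, 0, 0, 0, 0, 0, 0, 0, 0, 0, 0, 0, 0, 0, 0, 0, 0, 0, 0, 0, 0, 0, 0, 0, 0, 0, 0], grip=1, grip_force=20)

```text
t: 24.05
tool_pos: [0.4653, 0.0237, 0.1047]
tool_rot: [2.22, 2.222, -0.0]
contact_force: [0.9, 0.1, -0.3]
opening: 0.0853
grip_force: 0.0
```

apply_moves(rows=[0, 0, -0.04, 0, 0, 0, 0, 0, -0.09, 0, 0, 0, 0, 0, -0.15, 0, 0, 0, 0, 0, -0.21, 0, 0, 0, 0, 0, -0.275, 0, 0, 0, 0, 0, -0.275, 0, 0, 0, 0, 0, -0.275, 0, 0, 0])

```text
t: 24.75
tool_pos: [0.4658, 0.0237, 0.271]
tool_rot: [2.218, 2.22, 0.003]
contact_force: [0.5, 0.2, -0.7]
opening: 0.0854
grip_force: 0.0
```

Run:
```python
from h import *
o=ctrl.get_obs(); im,d=ctrl.get_image("wrist"); cv2.imwrite("pics/w5.png",im)
print(o["t"],o["tool_pos"],o["contact_force"],o["opening"])
C=cam("wrist",o)
for s,c,uv in blobs(blue(im)):
    dd=d[uv[:,1],uv[:,0]]; ok=dd>0; P=cloud(C,uv[ok],dd[ok]); print(s,c.round(),"z",np.percentile(P[:,2],[5,50,95]).round(3),cv2.minAreaRect(np.float32(P[:,:2])))
for p in [(258,40),(258,90)]: print(cloud(C,[p],[d[p[1],p[0]]]).round(4))
```

```text
24.75 [0.46575939 0.02366829 0.27102533] [ 0.51549982  0.24565089 -0.7461255 ] 0.08538909090580078
[ 381    0  131  127 7018] [444.  85.] z [0.06  0.064 0.065] ((0.6474593877792358, 0.1367502212524414), (0.10025261342525482, 0.12018350511789322), 87.413330078125)
[246 148  19  13 219] [255. 154.] z [0.058 0.061 0.062] ((0.4672090411186218, 0.05826307460665703), (0.018969906494021416, 0.011496947146952152), 0.4223259389400482)
[247 162  18   7 117] [255. 165.] z [0.059 0.061 0.062] ((0.46926149725914, 0.046873629093170166), (0.010945458896458149, 0.022373676300048828), 63.877140045166016)
[247 170  17  56 926] [255. 197.] z [0.06  0.061 0.062] ((0.46636703610420227, 0.00741051509976387), (0.017376098781824112, 0.07175404578447342), 1.2794936895370483)
[[0.4691 0.1597 0.0509]]
[[0.4692 0.1173 0.0514]]
```

View pics/w5.png

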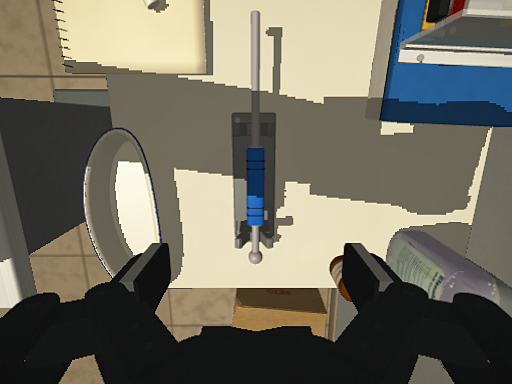

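The wrist view shows the rod back in its cradle as before: handle near (255,187), shaft up the image to (255,12), lying level, with the gripper clear. I hand the job in.

```bash
python3 -c "
from station import ctrl
print(ctrl.finish_job())"
```

```text
the job is handed in; nothing more can be done
None
```

I drew the bolt to its rubber stop, held it there at about 16 N for over a second (no reading above 17 N along the pull), laid the rod back in its cradle as it lay before, and handed the job in at about 25 s; no verdict was shown.

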